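Clamp a model wagon in the gluing jig

TASK

Gently slide the brown model wagon along its channel in the gluing jig until it is fully home against the brass stop screw, then push the red handle of the toggle clamp over centre with a fingertip so that the pad snaps down and holds the wagon there. Feel your way: do not ram the wagon into the screw and do not bear down on the handle, and leave the paint bottle, the paint jar and the screwdriver alone.

Things in the scene. Friction and masses are not known exactly. Their poses are not given: they have to be found in the camera images.
- jig: Gluing jig fixed on the cutting mat (mat top at world z 0.003): plywood base 12 mm thick, x -150..150, y -90..80 mm; origin on its underside, z up. +x is the way the wagon is pushed. The channel runs along x at y 30 mm on the base's top (z 12 mm), between aluminium strips 8 mm high and wide, inner faces 37 mm apart, from x -140 to 70 mm.
- stop_block (a point): top centre of the blue stop block (22 x 60 mm, 34 mm tall) at the channel's end, at jig x 128, y 30, z 46 mm. A brass screw, 12 mm in diameter, round end, sticks out of it to jig -x on the channel's centre line at jig z 34 mm. The screw is stiff; how far it is set out is not measured: its end lies anywhere from jig x 72 to 98 mm. Find it by feel.
- wagon: Loose model goods wagon, brown, grey round roof, 120 mm long (x, forward to the screw), 34 mm wide, 46 mm tall, about 0.16 kg, origin at the centre of its underside. It slides, does not roll (0.5 to 2 N). End walls flat and upright up to 34 mm. Starts 20 to 90 mm short of the screw. Delicate: over 15 N against the screw or over 20 N under the clamp's pad damages it.
- wagon_front (a point): centre of the wagon's front end wall, 22 mm above its underside; the screw touches here
- wagon_rear (a point): centre of the wagon's rear end wall, 22 mm above its underside; push here, above the guide strips
- clamp (a joint): Toggle clamp angle, rad. 0 = open (start): red handle leans 23 degrees to the jig's -y, arm and pad up. Grows as the handle is pushed to jig +y, over the wagon. About 1.0 = shut, pad on the roof (1.1 with no wagon). The spring resists with 0.43 N m at 0, falling to nothing at the centre, 0.5; past it the clamp snaps shut by itself, pad force about 6 N. Over 20 N on the clamp damages it.
- clamp_pivot (a point): pivot of the clamp on the jig, at jig x 40, y -40, z 62 mm, between two steel cheeks 8 mm taller; its axis lies along the jig's x. The pad comes down at jig x 40, y 30 mm.
- handle_tip (a point): upper end of the round red handle, on its centre line, 95 mm from the pivot, at jig x 40 mm; the handle is 15 mm thick from 40 to 95 mm out (round end), grippy: it drags on a fingertip rather than slides, so follow its arc. Open, this point lies 37 mm to the -y side of the pivot and 87 mm above it; shut, 54 mm to the +y side and 78 mm above it.
- paint_bottle: bystander: grey paint bottle, 40 mm in diameter, 75 mm tall, standing on the mat beyond the jig's +y edge; origin at the centre of its underside
- paint_jar: bystander: brown paint jar, 44 mm in diameter, 40 mm tall, standing on the mat beyond the jig's +y edge; origin at the centre of its underside
- screwdriver: bystander: yellow screwdriver, 150 mm long, lying on the mat off the jig's -y edge; origin at the middle of its underside, its length along x
Not all that is in view belongs to the job. There is more than one size of the wagon; the one meant has the size given above.

How it is judged:
By the outcome, as a careful person would: the job done as asked, in the order asked, and still so for the second after the job is handed in, with the robot touching nothing.
It also fails if it takes over 64 s, if anything falls off the work surface, if the arm or the gripper's body presses on something with over 40 N, if the wrist force passes 120 N, or if a joint passes its speed limit or range.

ROBOT

A 7-joint arm with a two-finger parallel gripper is mounted at the origin on the work surface. World frame = base frame: x ahead of the robot, y to its left, z up, the work surface at z = 0. Lengths are in mm, angles in rad, forces in N, time in s.
With the tool pointing down it reaches from about 350 to 775 mm from the base axis. Payload 3.1 kg.
Tool frame: the origin (TCP) lies on the centre line of the jaws, within the pads' length; the fingertips stand 22 mm ahead of it and the grasp point (between the pads) lies 3 mm ahead of it (r.tip_reach is the distance from the TCP to the fingertips, in mm); z points along the fingers, y is the line along which they close (so a half turn about z gives the same grasp; the last joint's range is limited). The gripper opens to 85 mm and grips with 20 to 120 N. Pads are 22 mm wide; open, the fingers measure 114 mm over their backs; the gripper's body (76 mm by 85 mm) begins 54 mm behind the grasp point. The pads swing forward as they close: fully open they stand 13 mm farther back than shut.
Start: joints at [-1.181, 0.311, 0.014, 1.512, -0.004, 1.319, -0.027], TCP at [230.154, 499.546, 253.304] pointing down, gripper open.
Joint ranges: [-2.7, 2.7], [-0.3, 1.91], [-1.27, 1.3], [0.12, 2.57], [-1.44, 4.58], [0.2, 2.03], [-3.05, 3.05]. Speed limits (rad/s): [2.79, 2.79, 3.14, 3.14, 3.14, 3.14, 3.14].

INTERFACE

Orientations are given as [roll, pitch, yaw] about the fixed x, y, z axes, in that order (R = Rz(yaw) Ry(pitch) Rx(roll)).
In Python, from rig import r gives the robot as it stands. The module is installed in compiled form; this text tells all that it offers.
- The arm moves only by the tool hand_motion, called after "Emit:" as name([rows], argument=value, ...), one row to a line, values as JSON. Schema: {"type":"object","properties":{"increments":{"type":"array","items":{"type":"array","items":{"type":"number"},"minItems":6,"maxItems":6},"minItems":1,"maxItems":20},"finger_gap":{"type":"number"},"grip_n":{"type":"number"},"only":{"type":"string"},"quiet":{"type":"boolean"},"lines":{"type":"string"}},"required":["increments"],"additionalProperties":false}. increments is a list of rows, 1 to 20 of them, each of 6 numbers: dx, dy, dz in parts of the range, where 1.0 means 400 mm, then a rotation vector rx, ry, rz in normalised numbers (1 is pi rad); each row is the pose to reach, as a shift and turn from the pose commanded when the call began, along the tool's axes at that moment; what a row does not reach only later rows make up. A row lasts 1/8 s, in which the tool goes at most 62.5 mm and 0.188 rad, less where a joint would pass 70% of its speed; a pose out of reach is approached as far as the arm can. finger_gap is the opening from 0.0 (shut) to 1.0 (fully open), set as the call begins (left out keeps the last). The fingers move at their own pace and stop on an object; grip_n is the grip in N (left out, the last holds). Time passes only in rows, so rows that do not move let the fingers close. The tool returns the time, the measured TCP pose, the force, the opening and the grip force at its end. only (a regular expression) keeps the lines of the reply that match it, lines (a string "A,B") keeps lines A to B, and quiet returns only ok. No shift or turn number may pass 1 either way. Input that does not fit is refused with a message, and nothing moves.
- r.state(): the state, without advancing time (a new reading comes with each control period).
- r.read_camera(name): name is "scene" or "top" or "wrist"; returns a dict with "frame" (420x560x3 uint8, red, green, blue), "K" (3x3 intrinsics, pixels), "rvec" (rotation vector, rad) and "tvec" (3), from world to camera coordinates, as OpenCV has them. Camera axes: x right, y down, z forward; pixel columns grow to the right and rows downward; lengths in mm; the calibration is good to about 2 mm. A picture is of the moment at which its call begins. There is no depth.
- r.close_job(): hands the job in; it is judged then, once.
The state is a dict: "time": time; "joint_pos": joint angles; "joint_velocities": joint speeds; "joint_torque": joint torques, N m; "position": TCP position; "tcp_rot": TCP orientation; "ft_force": force on the tool from outside, world axes, zero at the start; "moment": the same for the moment, N m; "finger_gap": opening from 0.0 (shut) to 1.0 (fully open); "grasp_force": force on a finger pad.
Only numpy, scipy, OpenCV 4.12 (cv2) and the standard library are available. Lean on these libraries where they do the work, as an engineer would, in place of code of your own. Each camera call takes 0.05 s, during which the arm holds its last target. There are 200 camera calls.

## Working session

There is one attempt and no reset: what is moved stays moved. The work goes in short steps, Python scripts to look and compute and a tool call to move; the robot and the scene stay as the last step left them, time stands still between calls to the robot, and variables do not carry over. Pictures are saved under pics/ and viewed, at most 10 in all, crops included, and the job is handed in when it is done.

```bash
mkdir -p pics; cat > h.py <<'E'
import numpy as np, cv2
from rig import r
def save(name,fn):
    c=r.read_camera(name); cv2.imwrite('pics/'+fn+'.png',c['frame'][:,:,::-1]); np.savez('pics/'+fn+'.npz',K=c['K'],rvec=c['rvec'],tvec=c['tvec']); return c
def cam(fn):
    d=np.load('pics/'+fn+'.npz'); R=cv2.Rodrigues(d['rvec'])[0]; return d['K'],R,d['tvec'].reshape(3)
def ray(fn,uv):
    K,R,t=cam(fn); d=R.T@np.linalg.solve(K,[uv[0],uv[1],1]); return -R.T@t,d/np.linalg.norm(d)
def atz(fn,uv,z):
    o,d=ray(fn,uv); return o+d*(z-o[2])/d[2]
def tri(obs):
    A=np.zeros((3,3));b=np.zeros(3);L=[]
    for fn,uv in obs:
        o,d=ray(fn,uv);P=np.eye(3)-np.outer(d,d);A+=P;b+=P@o;L.append((P,o))
    p=np.linalg.solve(A,b); return p,[np.linalg.norm(P@(p-o)) for P,o in L]
def proj(fn,p):
    K,R,t=cam(fn); q=K@(R@np.asarray(p,float)+t); return q[:2]/q[2]
E
python3 - <<'E'
from h import *
print(r.state()['position'],r.state()['tcp_rot'],r.tip_reach)
for n in('scene','top'): save(n,n+'0')
a=[cv2.resize(cv2.imread(f'pics/{n}0.png'),(800,600)) for n in('scene','top')]
for n,i in zip(('scene','top'),a): cv2.imwrite(f'pics/{n}0b.png',i)
E
```

```text
[229.87267344 498.91877335 252.20852809] [-3.13922470e+00  9.45165159e-05  2.70990197e+00] 22.0
```

View pics/scene0b.png

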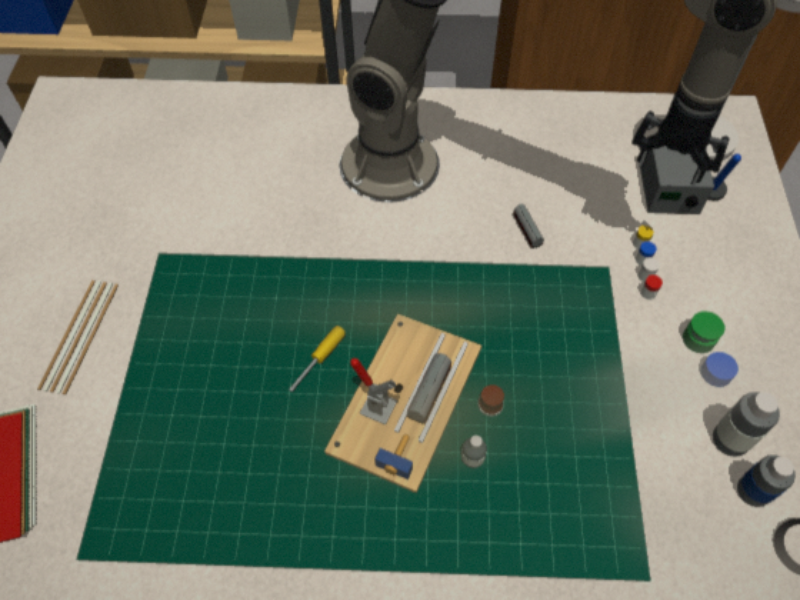

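View pics/top0b.png

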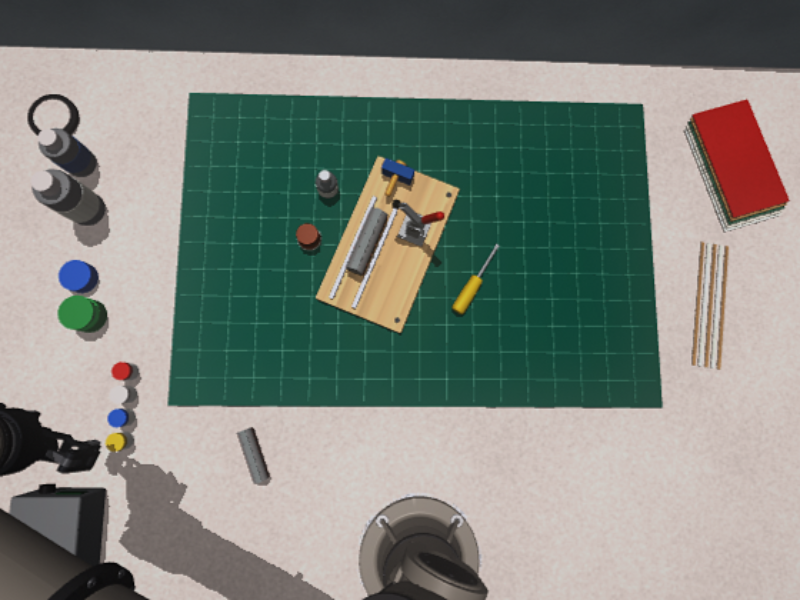

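The jig is near scene (405,400) and top (388,245). There are two wagon candidates: one in the channel at scene (430,388) / top (369,241), and a smaller one on the table at scene (528,226) / top (254,457). I choose the one in the channel and will check it in a crop.

```bash
python3 - <<'E'
from h import *
# crops in native pixel coords (560x420)
a=cv2.imread('pics/scene0.png')[210:350,220:360]; b=cv2.imread('pics/top0.png')[100:240,210:350]
cv2.imwrite('pics/crop.png',np.hstack([cv2.resize(a,(400,400),interpolation=cv2.INTER_CUBIC),cv2.resize(b,(400,400),interpolation=cv2.INTER_CUBIC)]))
E
```

```text
(no output)
```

View pics/crop.png

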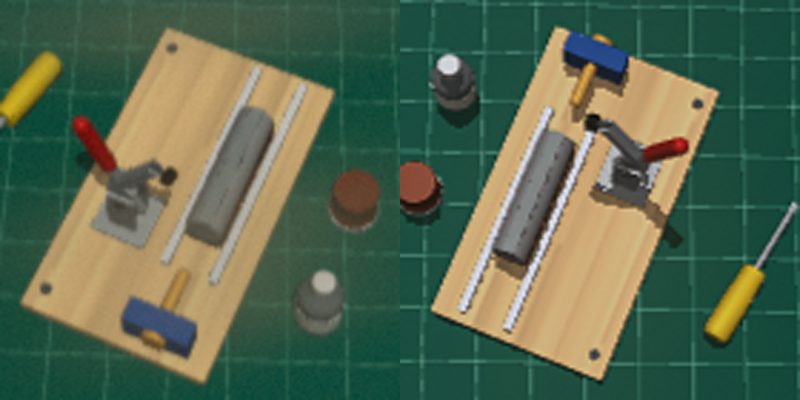

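The crop shows the jig wagon (grey roof, about 120 mm) between the strips. Its rear roof end is at crop (260,110) in scene and (514,262) in top. The handle tip is at (80,122) / (683,145), the blue block at (160,325) / (597,58). Next I fit the jig pose.

```bash
cat > fit.py <<'E'
from h import *
from scipy.optimize import least_squares
s=140/400
S=lambda u,v:('scene0',(220+u*s,210+v*s)); T=lambda u,v:('top0',(210+(u-400)*s,100+v*s))
pts=[((-150,-90,12),S(166,27),T(601,380)),((-150,80,12),S(334,92),T(432,311)),((150,80,12),S(205,382),T(557,27)),((150,-90,12),S(21,302),T(719,94)),
((40,-77,149),S(80,124),T(682,146))]
for p,a,b in pts: print(p,*[np.round(x,1) for x in tri([a,b])])
def W(q,p): c,sn=np.cos(q[3]),np.sin(q[3]); return np.array([q[0]+c*p[0]-sn*p[1],q[1]+sn*p[0]+c*p[1],q[2]+p[2]])
f=lambda q:np.concatenate([proj(o[0],W(q,p))-o[1] for p,*ob in pts[:4] for o in ob])
z=least_squares(f,[550,0,3,0.3],loss='soft_l1'); 
z=min((least_squares(f,[550,0,3,y]) for y in(0,1.5,3,-1.5)),key=lambda z:z.cost)
q=z.x;print('jig',q,z.cost,np.round(z.fun,1)); np.save('jig.npy',q)
inv=lambda w:np.array([np.cos(q[3])*(w[0]-q[0])+np.sin(q[3])*(w[1]-q[1]),-np.sin(q[3])*(w[0]-q[0])+np.cos(q[3])*(w[1]-q[1]),w[2]-q[2]])
for n,a,b in[('rear crown',S(260,109),T(516,263)),('front crown',S(207,243),T(562,131)),('tip',S(80,124),T(682,146)),('block',S(158,325),T(597,56))]:
    w,e=tri([a,b]);print(n,w.round(1),inv(w).round(1),np.round(e,1))
for n,p in[('tip',(40,-77,149)),('pivot',(40,-40,62)),('block',(128,30,46))]: print(n,W(q,p))
E
python3 fit.py
```

```text
(-150, -90, 12) [391.2  36.2   9.7] [1.7 1.7]
(-150, 80, 12) [453.9 193.4   5.8] [2.4 2.4]
(150, 80, 12) [732.2  82.    7. ] [2.7 2.7]
(150, -90, 12) [668.  -75.3   6.8] [1.9 1.9]
(40, -77, 149) [571.9 -24.  150.4] [2.1 2.1]
jig [ 5.63070443e+02  6.38344599e+01 -5.15713486e+00 -3.81246061e-01] 3.2846488946004917 [-0.6  0.3 -0.7  0.4 -0.7 -0.3 -1.2  0.  -1.  -0.  -1.1  0.  -0.9  0.2
 -0.6 -0.3]
rear crown [493.4 119.7  40.8] [-85.5  25.9  46. ] [6.7 6.7]
front crown [620.   78.   33.1] [47.6 34.3 38.2] [4.9 4.9]
tip [571.9 -24.  150.4] [ 40.9 -78.3 155.6] [2.1 2.1]
block [693.9  42.8  32.3] [129.2  29.2  37.5] [1.7 1.7]
tip [571.5485556  -22.52016713 143.84286514]
pivot [585.3154177   11.8232967   56.84286514]
block [693.04258431  44.05461028  40.84286514]
```

```bash
cat >> h.py <<'E'
from scipy.spatial.transform import Rotation as Ro
def W(q,p): c,s=np.cos(q[3]),np.sin(q[3]); return np.array([q[0]+c*p[0]-s*p[1],q[1]+s*p[0]+c*p[1],q[2]+p[2]])
def inv(q,w): c,s=np.cos(q[3]),np.sin(q[3]); d=np.asarray(w)-q[:3]; return np.array([c*d[0]+s*d[1],-s*d[0]+c*d[1],d[2]])
def delta(p,R):  # world target -> shift + rotvec in tool axes
    s=r.state();R0=Ro.from_euler('xyz',s['tcp_rot']); return R0.inv().apply(np.asarray(p)-s['position']).round(1),(R0.inv()*R).as_rotvec().round(3)
E
python3 - <<'E'
exec(open('fit.py').read().split("for p,a,b")[0])
from h import *
g=lambda v:np.array([v[0],v[1],3,v[2]])
f=lambda v:np.concatenate([proj(o[0],W(g(v),p))-o[1] for p,*ob in pts for o in ob])
z=least_squares(f,[563,64,-.38]);q=g(z.x);print(q,z.fun.round(1));np.save('jig.npy',q)
print(W(q,(-115,30,197)),delta(W(q,(-115,30,197)),Ro.from_euler('xyz',[np.pi,0,q[3]+np.pi])))
E
```

```text
[ 5.63834888e+02  6.36087572e+01  3.00000000e+00 -3.80989654e-01] [-0.8 -1.1 -0.5 -0.2 -0.5 -1.5 -1.4 -0.7 -1.1 -0.9 -1.1 -1.4 -1.3 -0.7
 -0.1 -1.5 -0.4 -0.2 -1.4 -0.4]
[468.23590228 134.21919475 200.        ] (array([-369.1, -231.5,   52.8]), array([-0.002,  0.   , -0.051]))
```

The manual's scale: shifts go in shares of 400 mm and turns go in shares of pi rad. Converting my numbers, -369 mm / 400 = -0.9225, -339 mm / 400 = -0.8475, -0.051 rad / 3.1416 = -0.0162.

Emit:
hand_motion([
  [-0.0775, -0.0475, 0.01, 0, 0, -0.0016],
  [-0.155, -0.095, 0.02, 0, 0, -0.0032],
  [-0.2325, -0.1425, 0.0325, 0, 0, -0.0048],
  [-0.3075, -0.1925, 0.045, 0, 0, -0.0064],
  [-0.385, -0.24, 0.055, 0, 0, -0.008],
  [-0.4625, -0.29, 0.065, 0, 0, -0.0095],
  [-0.5375, -0.3375, 0.0775, 0, 0, -0.0111],
  [-0.615, -0.385, 0.0875, 0, 0, -0.0127],
  [-0.6925, -0.4325, 0.1, 0, 0, -0.0137],
  [-0.77, -0.4825, 0.11, 0, 0, -0.015],
  [-0.8475, -0.53, 0.12, 0, 0, -0.0159],
  [-0.9225, -0.5788, 0.1325, -0.0006, 0, -0.0162],
  [-0.9225, -0.5788, 0.1325, -0.0006, 0, -0.0162],
  [-0.9225, -0.5788, 0.1325, -0.0006, 0, -0.0162],
  [-0.9225, -0.5788, 0.1325, -0.0006, 0, -0.0162],
], finger_gap=0.0, grip_n=20)

```text
time: 1.98
position: [467.8, 136.3, 200.2]
tcp_rot: [3.139, -0.001, 2.763]
ft_force: [0.1, -0.8, -0.1]
finger_gap: 0.004
grasp_force: 0.0
```

```bash
python3 - <<'E'
from h import *
save('wrist','w1'); save('top','top1')
i=cv2.imread('pics/w1.png'); cv2.imwrite('pics/w1b.png',cv2.resize(i,(800,600)))
print(r.state()['position'],r.state()['ft_force'],cam('w1')[1].T@-cam('w1')[2])
E
```

```text
[467.94444164 136.06469267 200.33747609] [-0.24220405  0.43003967  0.39592459] [389.18563484 168.2112297  320.91879094]
```

View pics/w1b.png

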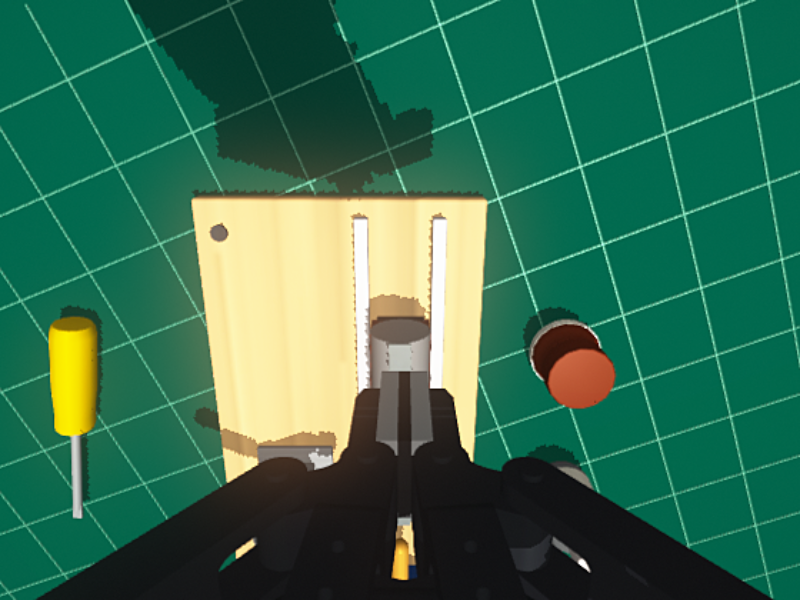

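The wrist view (800 px scale) shows the base rear corners at (191,199) and (487,198), the strips' inner edges at (367,219) and (432,219), and the wagon's rear end between (372,319) and (430,319).

```bash
python3 - <<'E'
from h import *
q=np.load('jig.npy'); n=lambda u,v:(u*.7,v*.7)
for nm,uv,z in[('cornA',(191,199),15),('cornB',(487,198),15),('hole',(219,233),15),('Linner',(367,219),23),('Rinner',(432,219),23),('wall bot',(401,317),15),('wall top22',(401,320),49),('crown',(401,345),61),('crownB',(401,320),61)]:
    print(nm,inv(q,atz('w1',n(*uv),z)).round(1))
print('A two-view z',tri([('w1',n(191,199)),('top0',(210+201*.35,100+380*.35))]))
i=cv2.imread('pics/w1.png')
print([tuple(i[v,281,::-1]) for v in range(208,262,2)])
print(inv(q,r.state()['position']))
E
```

```text
cornA [-148.4  -88.1   12. ]
cornB [-149.4   80.5   12. ]
hole [-128.6  -74.3   12. ]
Linner [-138.7   12.4   20. ]
Rinner [-138.8   48.9   20. ]
wall bot [-76.1  31.6  12. ]
wall top22 [-88.2  31.6  46. ]
crown [-78.9  31.7  58. ]
crownB [-93.2  31.7  58. ]
A two-view z (array([392.42968683,  34.17904304,   7.81815958]), [np.float64(1.0319615713520292), np.float64(1.0319615713520558)])
[(np.uint8(199), np.uint8(156), np.uint8(105)), (np.uint8(181), np.uint8(144), np.uint8(98)), (np.uint8(182), np.uint8(145), np.uint8(99)), (np.uint8(181), np.uint8(143), np.uint8(98)), (np.uint8(181), np.uint8(144), np.uint8(98)), (np.uint8(182), np.uint8(145), np.uint8(99)), (np.uint8(179), np.uint8(143), np.uint8(97)), (np.uint8(77), np.uint8(58), np.uint8(49)), (np.uint8(113), np.uint8(100), np.uint8(89)), (np.uint8(112), np.uint8(98), np.uint8(87)), (np.uint8(111), np.uint8(96), np.uint8(86)), (np.uint8(110), np.uint8(97), np.uint8(86)), (np.uint8(111), np.uint8(96), np.uint8(86)), (np.uint8(108), np.uint8(94), np.uint8(86)), (np.uint8(107), np.uint8(94), np.uint8(84)), (np.uint8(106), np.uint8(92), np.uint8(83)), (np.uint8(111), np.uint8(101), np.uint8(91)), (np.uint8(204), np.uint8(206), np.uint8(197)), (np.uint8(196), np.uint8(199), np.uint8(191)), (np.uint8(196), np.uint8(197), np.uint8(190)), (np.uint8(194), np.uint8(197), np.uint8(190)), (np.uint8(195), np.uint8(197), np.uint8(189)), (np.uint8(194), np.uint8(197), np.uint8(189)), (np.uint8(194), np.uint8(197), np.uint8(190)), (np.uint8(193), np.uint8(195), np.uint8(186)), (np.uint8(197), np.uint8(201), np.uint8(194)), (np.uint8(50), np.uint8(30), np.uint8(19))]
[-115.9567908    31.60479382  197.33747609]
```

To row units: 149 mm / 400 = 0.3725, 142 mm / 400 = 0.355.

Emit:
hand_motion([
  [0.005, -0.0013, 0.0375, 0, 0, 0],
  [0.01, -0.0025, 0.0875, 0, 0, 0],
  [0.01, -0.0025, 0.15, 0, 0, 0],
  [0.01, -0.0025, 0.2125, 0, 0, 0],
  [0.01, -0.0025, 0.275, 0, 0, 0],
  [0.01, -0.0025, 0.325, 0, 0, 0],
  [0.01, -0.0025, 0.355, 0, 0, 0],
  [0.01, -0.0025, 0.3725, 0, 0, 0],
  [0.01, -0.0025, 0.3725, 0, 0, 0],
  [0.01, -0.0025, 0.3725, 0, 0, 0],
])

```text
time: 3.32
position: [465.1, 135.9, 51.9]
tcp_rot: [3.139, 0.001, 2.761]
ft_force: [0.4, 0.2, 1.2]
finger_gap: 0.002
grasp_force: 0.0
```

```bash
python3 - <<'E'
from h import *
q=np.load('jig.npy');s=r.state();print(inv(q,s['position']),s['ft_force'])
save('top','t2');save('wrist','w2')
a=cv2.imread('pics/w2.png')[100:380,100:460];cv2.imwrite('pics/w2b.png',cv2.resize(a,(720,560)))
E
```

```text
[-118.53648772   30.42210327   48.93877162] [0.40223135 0.16775251 1.21410402]
```

View pics/w2b.png

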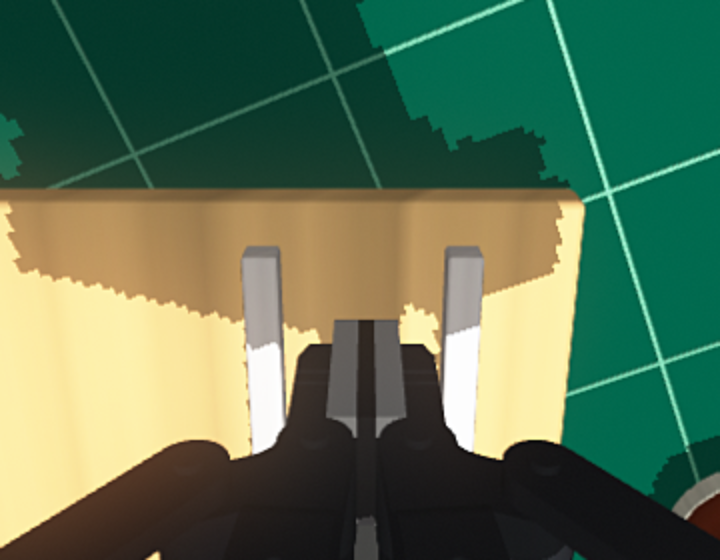

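The closed fingers are centred in the channel between the strips, at about (365,370) with strips at (262,350) and (463,350). The tips clear the strips, so I start sliding.

To row units: -48 mm / 400 = -0.12, -2.5 mm / 400 = -0.0063.

Emit:
hand_motion([
  [-0.0063, 0, 0, 0, 0, 0],
  [-0.0125, 0, 0, 0, 0, 0],
  [-0.0188, 0, 0, 0, 0, 0],
  [-0.025, 0, 0, 0, 0, 0],
  [-0.0313, 0, 0, 0, 0, 0],
  [-0.0375, 0, 0, 0, 0, 0],
  [-0.0438, 0, 0, 0, 0, 0],
  [-0.05, 0, 0, 0, 0, 0],
  [-0.0563, 0, 0, 0, 0, 0],
  [-0.0625, 0, 0, 0, 0, 0],
  [-0.0688, 0, 0, 0, 0, 0],
  [-0.075, 0, 0, 0, 0, 0],
  [-0.0813, 0, 0, 0, 0, 0],
  [-0.0875, 0, 0, 0, 0, 0],
  [-0.0938, 0, 0, 0, 0, 0],
  [-0.1, 0, 0, 0, 0, 0],
  [-0.105, 0, 0, 0, 0, 0],
  [-0.11, 0, 0, 0, 0, 0],
  [-0.115, 0, 0, 0, 0, 0],
  [-0.12, 0, 0, 0, 0, 0],
])

```text
time: 5.92
position: [509.1, 117.8, 51.3]
tcp_rot: [3.14, 0.0, 2.761]
ft_force: [-1.4, 0.9, -1.3]
finger_gap: 0.003
grasp_force: 0.3
```

```bash
cat > st.py <<'E'
from h import *
q=np.load('jig.npy');s=r.state();f=np.array(s['ft_force']);c,n=np.cos(q[3]),np.sin(q[3])
print('jig',inv(q,s['position']).round(1),'F jig',(c*f[0]+n*f[1]).round(2),(-n*f[0]+c*f[1]).round(2),f[2].round(2),'M',np.round(s['moment'],2))
E
python3 st.py
```

```text
jig [-70.9  30.   48.3] F jig -1.67 0.28 -1.31 M [ 0.02  0.16 -0.02]
```

To row units: -7 mm / 400 = -0.0175, -6 mm / 400 = -0.015.

Emit:
hand_motion([
  [-0.0025, 0, 0, 0, 0, 0],
  [-0.005, 0, 0, 0, 0, 0],
  [-0.0075, 0, 0, 0, 0, 0],
  [-0.01, 0, 0, 0, 0, 0],
  [-0.0125, 0, 0, 0, 0, 0],
  [-0.015, 0, 0, 0, 0, 0],
  [-0.0175, 0, 0, 0, 0, 0],
])

```text
time: 6.8
position: [515.6, 115.3, 51.3]
tcp_rot: [3.14, 0.0, 2.761]
ft_force: [-0.7, 1.0, 0.5]
finger_gap: -0.001
grasp_force: 0.6
```

```bash
python3 st.py
```

```text
jig [-64.   30.   48.3] F jig -1.03 0.71 0.53 M [ 0.06  0.26 -0.03]
```

To row units: -3 mm / 400 = -0.0075, -2.4 mm / 400 = -0.006.

Emit:
hand_motion([
  [-0.0015, 0, 0, 0, 0, 0],
  [-0.003, 0, 0, 0, 0, 0],
  [-0.0045, 0, 0, 0, 0, 0],
  [-0.006, 0, 0, 0, 0, 0],
  [-0.0075, 0, 0, 0, 0, 0],
])

```text
time: 7.42
position: [518.3, 114.2, 51.3]
tcp_rot: [3.14, -0.0, 2.761]
ft_force: [-1.2, 1.5, 0.2]
finger_gap: 0.0
grasp_force: 0.8
```

```bash
python3 st.py
```

```text
jig [-61.1  30.   48.3] F jig -1.69 0.91 0.2 M [0.07 0.34 0.02]
```

To row units: -2.5 mm / 400 = -0.0063, -2 mm / 400 = -0.005.

Emit:
hand_motion([
  [-0.0013, 0, 0, 0, 0, 0],
  [-0.0025, 0, 0, 0, 0, 0],
  [-0.0038, 0, 0, 0, 0, 0],
  [-0.005, 0, 0, 0, 0, 0],
  [-0.0063, 0, 0, 0, 0, 0],
])

```text
time: 8.05
position: [520.6, 113.3, 51.3]
tcp_rot: [3.14, -0.0, 2.761]
ft_force: [-1.8, 0.6, 1.2]
finger_gap: 0.001
grasp_force: 0.9
```

```bash
python3 st.py
```

```text
jig [-58.6  30.   48.3] F jig -1.92 -0.13 1.17 M [0.17 0.37 0.01]
```

To row units: -2.5 mm / 400 = -0.0063, -2 mm / 400 = -0.005.

Emit:
hand_motion([
  [-0.0013, 0, 0, 0, 0, 0],
  [-0.0025, 0, 0, 0, 0, 0],
  [-0.0038, 0, 0, 0, 0, 0],
  [-0.005, 0, 0, 0, 0, 0],
  [-0.0063, 0, 0, 0, 0, 0],
])

```text
time: 8.68
position: [522.9, 112.3, 51.3]
tcp_rot: [3.14, -0.0, 2.761]
ft_force: [-2.2, 0.2, 1.9]
finger_gap: 0.002
grasp_force: 1.1
```

```bash
python3 st.py
```

```text
jig [-56.1  30.   48.3] F jig -2.14 -0.65 1.91 M [ 0.12  0.34 -0.01]
```

To row units: -2.5 mm / 400 = -0.0063, -2 mm / 400 = -0.005.

Emit:
hand_motion([
  [-0.0013, 0, 0, 0, 0, 0],
  [-0.0025, 0, 0, 0, 0, 0],
  [-0.0038, 0, 0, 0, 0, 0],
  [-0.005, 0, 0, 0, 0, 0],
  [-0.0063, 0, 0, 0, 0, 0],
])

```text
time: 9.3
position: [524.0, 112.0, 51.2]
tcp_rot: [3.14, -0.003, 2.761]
ft_force: [-5.0, 2.2, 6.4]
finger_gap: 0.002
grasp_force: 3.3
```

```bash
python3 st.py
```

```text
jig [-55.   30.1  48.2] F jig -5.47 0.23 6.37 M [ 0.44  1.22 -0.02]
```

To row units: -0.6 mm / 400 = -0.0015, -0.3 mm / 400 = -0.0008.

Emit:
hand_motion([
  [-0.0008, 0, 0, 0, 0, 0],
  [-0.0015, 0, 0, 0, 0, 0],
  [-0.0015, 0, 0, 0, 0, 0],
])

```text
time: 9.68
position: [524.0, 112.0, 51.2]
tcp_rot: [3.14, -0.004, 2.762]
ft_force: [-5.9, 1.5, 5.6]
finger_gap: 0.003
grasp_force: 3.4
```

```bash
python3 st.py; python3 - <<'E'
from h import *
save('scene','s3');save('top','t3')
a=cv2.imread('pics/scene0.png')[210:350,220:360];a=cv2.imread('pics/s3.png')[210:350,220:360]; b=cv2.imread('pics/t3.png')[100:240,210:350]
cv2.imwrite('pics/c3.png',np.hstack([cv2.resize(a,(400,400),interpolation=cv2.INTER_CUBIC),cv2.resize(b,(400,400),interpolation=cv2.INTER_CUBIC)]))
E
```

```text
jig [-55.   30.1  48.2] F jig -6.04 -0.81 5.62 M [ 0.31  1.26 -0.01]
```

View pics/c3.png

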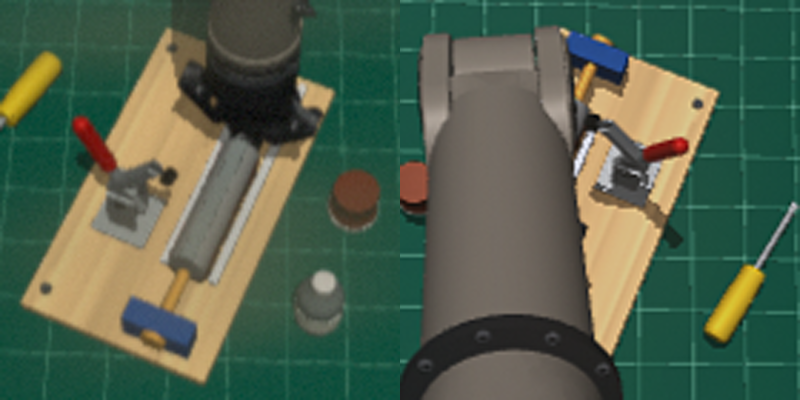

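The scene crop shows the wagon's front meeting the screw at (193,277), and the position no longer changes as force rises, so it is home. I back off straight, then lift.

To row units: -200 mm / 400 = -0.5, -195 mm / 400 = -0.4875.

Emit:
hand_motion([
  [0.0025, 0, 0, 0, 0, 0],
  [0.0063, 0, 0, 0, 0, 0],
  [0.0125, 0, 0, 0, 0, 0],
  [0.025, 0, 0, 0, 0, 0],
  [0.045, 0, 0, 0, 0, 0],
  [0.0625, 0, 0, 0, 0, 0],
  [0.0625, 0, -0.0375, 0, 0, 0],
  [0.0625, 0, -0.1, 0, 0, 0],
  [0.0625, 0, -0.1875, 0, 0, 0],
  [0.0625, 0, -0.275, 0, 0, 0],
  [0.0625, 0, -0.3625, 0, 0, 0],
  [0.0625, 0, -0.4375, 0, 0, 0],
  [0.0625, 0, -0.4875, 0, 0, 0],
  [0.0625, 0, -0.5, 0, 0, 0],
  [0.0625, 0, -0.5, 0, 0, 0],
])

```text
time: 11.65
position: [502.5, 120.0, 251.6]
tcp_rot: [3.139, 0.001, 2.761]
ft_force: [-0.1, -0.8, 0.8]
finger_gap: 0.002
grasp_force: 0.0
```

```bash
python3 st.py
python3 - <<'E'
from h import *
q=np.load('jig.npy'); s=r.state(); print(s['joint_pos'])
Rj=Ro.from_euler('z',q[3])
# tool frames: z' along handle towards pivot; tool x = toward push (+y side, perpendicular) 
def pose(a,rad,off):  # a handle angle toward +y; rad fingertip radius; off perpendicular offset of TCP to -y side
    u=np.array([0,np.sin(a),np.cos(a)]);v=np.array([0,np.cos(a),-np.sin(a)])
    p=np.array([40,-40,62])+u*(rad+22)-v*off
    R=np.column_stack([v,np.cross(-u,v),-u]); return W(q,p),Rj*Ro.from_matrix(R)
for n,a in[('hover',(-.40,82,60)),('pre',(-.40,82,28))]:
    p,R=pose(*a);print(n,p,R.as_euler('xyz'),delta(p,R))
E
```

```text
jig [-77.9  29.5 248.6] F jig 0.23 -0.76 0.84 M [-0.09 -0.02 -0.  ]
[-0.52158674  0.24506931  0.31605193  1.61563216 -0.08031221  1.2915772
  0.99757194]
hover [550.4846851  -77.29337069 137.42524284] [ 3.14159265 -0.4         1.18980667] (array([-117.8, -165.6,  113.8]), array([-0.311,  0.312,  1.548]))
pre [561.44426001 -49.93278676 149.88662979] [ 3.14159265 -0.4         1.18980667] (array([-117.9, -136.1,  101.4]), array([-0.311,  0.312,  1.548]))
```

To row units: -160 mm / 400 = -0.4, -118 mm / 400 = -0.295, -1.57 rad / 3.1416 = -0.4997.

Emit:
hand_motion([
  [-0.025, -0.0325, 0, 0, 0, -0.0414],
  [-0.05, -0.065, 0, 0, 0, -0.0828],
  [-0.075, -0.1, 0, 0, 0, -0.1241],
  [-0.1, -0.1325, 0, 0, 0, -0.1655],
  [-0.125, -0.165, 0, 0, 0, -0.2069],
  [-0.15, -0.2, 0, 0, 0, -0.2483],
  [-0.175, -0.2325, 0, 0, 0, -0.2897],
  [-0.2, -0.265, 0, 0, 0, -0.331],
  [-0.225, -0.3, 0, 0, 0, -0.3724],
  [-0.25, -0.3325, 0, 0, 0, -0.4138],
  [-0.2725, -0.365, 0, 0, 0, -0.4552],
  [-0.295, -0.4, 0, 0, 0, -0.4997],
  [-0.295, -0.4, 0, 0, 0, -0.4997],
  [-0.295, -0.4, 0, 0, 0, -0.4997],
])

```text
time: 13.4
position: [552.1, -71.3, 250.2]
tcp_rot: [3.14, 0.002, -1.954]
ft_force: [0.5, 1.1, 0.2]
finger_gap: -0.005
grasp_force: 0.0
```

```bash
python3 st.py
cat > ha.py <<'E'
from h import *
q=np.load('jig.npy'); s=r.state(); print(np.round(s['joint_pos'],2))
Rj=Ro.from_euler('z',q[3])
def pose(a,rad,off):
    u=np.array([0,np.sin(a),np.cos(a)]);v=np.array([0,np.cos(a),-np.sin(a)])
    p=np.array([40,-40,62])+u*(rad+22)-v*off
    return W(q,p),Rj*Ro.from_matrix(np.column_stack([-v,np.cross(-u,-v),-u]))
E
python3 - <<'E'
from ha import *
for a in[(-.40,82,60),(-.40,82,28)]: print(delta(*pose(*a)))
save('wrist','w4');i=cv2.imread('pics/w4.png');cv2.imwrite('pics/w4b.png',cv2.resize(i,(800,600)))
E
```

```text
jig [  39.3 -129.6  247.2] F jig 0.06 1.21 0.17 M [ 0.07  0.04 -0.04]
[-0.05  0.33  0.2   1.5  -0.07  1.32  2.91]
(array([  6.4,  -0.9, 112.7]), array([ 0.001, -0.398, -0.002]))
(array([-23.1,  -0.8, 100.3]), array([ 0.001, -0.398, -0.002]))
```

View pics/w4b.png

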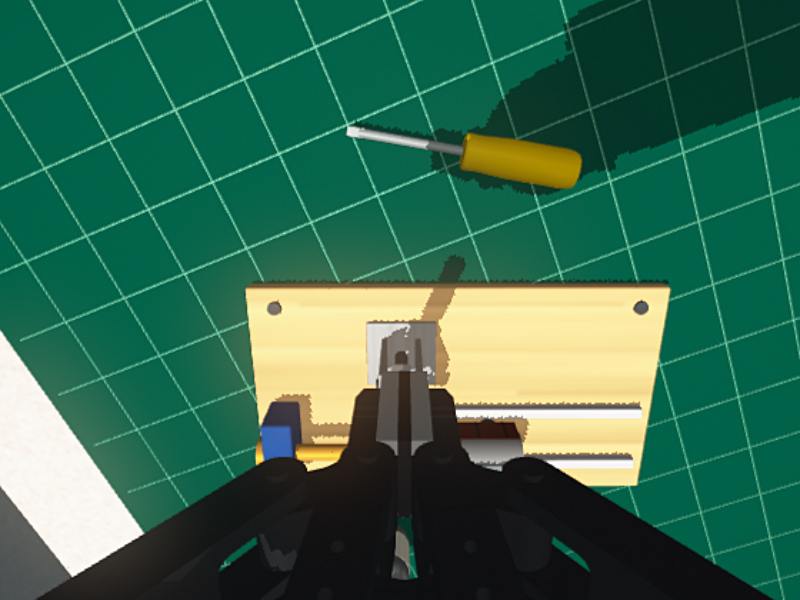

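The view shows the fingers aligned with the clamp plate at (402,350), the screwdriver clear at (465,155), and the wagon's dark end at (490,430). Joint 7 is close to its limit, so I make a half turn, which gives an equivalent finger.

To row units: 3.14 rad / 3.1416 = 0.9995.

Emit:
hand_motion([
  [0, 0, 0, 0, 0, 0.05],
  [0, 0, 0, 0, 0, 0.0999],
  [0, 0, 0, 0, 0, 0.1499],
  [0, 0, 0, 0, 0, 0.1999],
  [0, 0, 0, 0, 0, 0.2499],
  [0, 0, 0, 0, 0, 0.2998],
  [0, 0, 0, 0, 0, 0.3501],
  [0, 0, 0, 0, 0, 0.4001],
  [0, 0, 0, 0, 0, 0.4501],
  [0, 0, 0, 0, 0, 0.5001],
  [0, 0, 0, 0, 0, 0.55],
  [0, 0, 0, 0, 0, 0.6],
  [0, 0, 0, 0, 0, 0.65],
  [0, 0, 0, 0, 0, 0.7],
  [0, 0, 0, 0, 0, 0.7499],
  [0, 0, 0, 0, 0, 0.7999],
  [0, 0, 0, 0, 0, 0.8499],
  [0, 0, 0, 0, 0, 0.8999],
  [0, 0, 0, 0, 0, 0.9498],
  [0, 0, 0, 0, 0, 0.9995],
])

```text
time: 15.95
position: [552.5, -70.8, 250.8]
tcp_rot: [-3.141, -0.003, 1.187]
ft_force: [-0.4, -1.1, -0.7]
finger_gap: -0.001
grasp_force: 0.0
```

```bash
python3 st.py
sed -i 's/\[-v,np.cross(-u,-v),-u\]/[v,np.cross(-u,v),-u]/' ha.py
python3 - <<'E'
from ha import *
for a in[(-.40,82,60),(-.40,82,28)]: print(delta(*pose(*a)))
E
```

```text
jig [  39.4 -128.9  247.8] F jig 0.01 -1.17 -0.74 M [-0.07  0.03 -0.02]
[-0.45  0.39  0.77  1.52 -0.28  1.34 -0.05]
(array([ -7.1,   0.6, 113.4]), array([ 0.   ,  0.397, -0.003]))
(array([ 22.4,   0.5, 101. ]), array([ 0.   ,  0.397, -0.003]))
```

To row units: 113.4 mm / 400 = 0.2835, 106 mm / 400 = 0.265, 0.397 rad / 3.1416 = 0.1264.

Emit:
hand_motion([
  [-0.005, 0, 0.02, 0, 0.0159, 0],
  [-0.01, 0.0005, 0.0625, 0, 0.0318, 0],
  [-0.0175, 0.001, 0.105, 0, 0.0509, 0],
  [-0.0175, 0.0015, 0.15, 0, 0.07, -0.0003],
  [-0.0175, 0.0015, 0.195, 0, 0.0891, -0.0006],
  [-0.0175, 0.0015, 0.235, 0, 0.1082, -0.001],
  [-0.0175, 0.0015, 0.265, 0, 0.121, -0.001],
  [-0.0175, 0.0015, 0.2835, 0, 0.1264, -0.001],
  [-0.0175, 0.0015, 0.2835, 0, 0.1264, -0.001],
  [-0.0175, 0.0015, 0.2835, 0, 0.1264, -0.001],
])

```text
time: 17.2
position: [551.2, -78.1, 138.2]
tcp_rot: [3.14, -0.399, 1.196]
ft_force: [0.3, 0.0, -0.2]
finger_gap: 0.004
grasp_force: 0.0
```

```bash
python3 st.py
python3 - <<'E'
from ha import *
for a in[(-.40,82,60),(-.40,82,28),(-.40,82,18.5)]: print(delta(*pose(*a)))
save('scene','s5');save('wrist','w5')
p=proj('s5',W(q,(40,-77,149))).astype(int);print(p)
a=cv2.imread('pics/s5.png')[p[1]-60:p[1]+60,p[0]-60:p[0]+60];b=cv2.imread('pics/w5.png')
cv2.imwrite('pics/c5.png',np.hstack([cv2.resize(a,(400,400),interpolation=cv2.INTER_CUBIC),cv2.resize(b,(400,400))]))
E
```

```text
jig [  41.  -136.3  135.2] F jig 0.29 0.17 -0.17 M [-0.36  0.13 -0.  ]
[-0.11  0.47  0.62  1.75 -0.74  1.16  0.45]
(array([ 0.2, -1. ,  0.9]), array([-0.   ,  0.001,  0.005]))
(array([32.2, -0.8,  0.9]), array([-0.   ,  0.001,  0.005]))
(array([41.7, -0.8,  0.9]), array([-0.   ,  0.001,  0.005]))
[247 253]
```

View pics/c5.png

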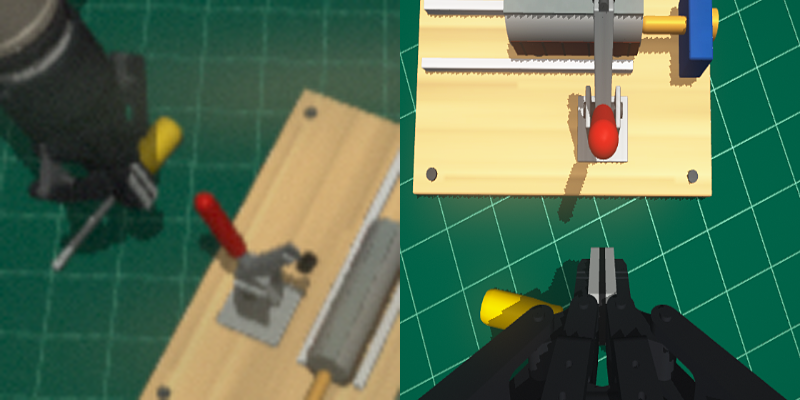

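The scene crop shows the fingertip at (145,185) level with and parallel to the red handle, tip at (203,200). In the wrist view the handle at (603,135) lines up with the fingers at (601,270). I move in and feel for it.

To row units: 36 mm / 400 = 0.09, 34.5 mm / 400 = 0.0863.

Emit:
hand_motion([
  [0.01, -0.0013, 0, 0, 0, 0],
  [0.0225, -0.002, 0, 0, 0, 0],
  [0.0375, -0.002, 0.0013, 0, 0, 0],
  [0.0525, -0.002, 0.0025, 0, 0, 0],
  [0.065, -0.002, 0.0025, 0, 0, 0],
  [0.075, -0.002, 0.0025, 0, 0, 0],
  [0.0825, -0.002, 0.0025, 0, 0, 0],
  [0.0863, -0.002, 0.0025, 0, 0, 0],
  [0.09, -0.002, 0.0025, 0, 0, 0],
  [0.09, -0.002, 0.0025, 0, 0, 0],
])

```text
time: 18.55
position: [562.2, -47.3, 150.7]
tcp_rot: [3.141, -0.399, 1.194]
ft_force: [0.5, -0.6, -0.1]
finger_gap: 0.002
grasp_force: 0.0
```

```bash
python3 st.py
```

```text
jig [  39.8 -103.6  147.7] F jig 0.72 -0.35 -0.09 M [-0.38  0.16 -0.02]
```

To row units: 3.2 mm / 400 = 0.008, 2.4 mm / 400 = 0.006.

Emit:
hand_motion([
  [0.002, 0, 0, 0, 0, 0],
  [0.004, 0, 0, 0, 0, 0],
  [0.006, 0, 0, 0, 0, 0],
  [0.008, 0, 0, 0, 0, 0],
])

```text
time: 19.05
position: [563.3, -44.5, 151.9]
tcp_rot: [3.141, -0.399, 1.194]
ft_force: [0.3, -0.1, 0.8]
finger_gap: 0.004
grasp_force: 0.0
```

```bash
python3 st.py
```

```text
jig [  39.7 -100.6  148.9] F jig 0.35 -0.0 0.75 M [-0.33  0.09 -0.04]
```

To row units: 3.5 mm / 400 = 0.0088, 2.8 mm / 400 = 0.007.

Emit:
hand_motion([
  [0.0018, 0, 0, 0, 0, 0],
  [0.0035, 0, 0, 0, 0, 0],
  [0.0053, 0, 0, 0, 0, 0],
  [0.007, 0, 0, 0, 0, 0],
  [0.0088, 0, 0, 0, 0, 0],
])

```text
time: 19.68
position: [564.4, -41.7, 153.2]
tcp_rot: [3.141, -0.399, 1.194]
ft_force: [-0.2, -1.1, -0.5]
finger_gap: -0.002
grasp_force: 0.4
```

```bash
python3 st.py
```

```text
jig [ 39.7 -97.6 150.2] F jig 0.22 -1.07 -0.53 M [-0.53  0.28 -0.02]
```

```bash
python3 - <<'E'
from ha import *
R0=Ro.from_euler('xyz',s['tcp_rot']); c=R0.inv().apply(W(q,(40,-40,62))-s['position']);print(c)
for d in np.arange(.05,.66,.05): print(round(d,2),(c-Ro.from_rotvec([0,-d,0]).apply(c)).round(1))
E
```

```text
[-0.18  0.45  0.61  1.74 -0.72  1.15  0.36]
[ 18.80838727   0.45225094 103.61158146]
0.05 [ 5.2 -0.  -0.8]
0.1 [10.4  0.  -1.4]
0.15 [15.7 -0.  -1.6]
0.2 [21.   0.  -1.7]
0.25 [26.2  0.  -1.4]
0.3 [31.5  0.  -0.9]
0.35 [36.7  0.  -0.2]
0.4 [41.8  0.   0.9]
0.45 [46.9  0.   2.1]
0.5 [52.   0.   3.7]
0.55 [56.9  0.   5.4]
0.6 [61.8  0.   7.5]
0.65 [66.5  0.   9.7]
```

To row units: 10.4 mm / 400 = 0.026, 7.8 mm / 400 = 0.0195, -0.025 rad / 3.1416 = -0.008.

Emit:
hand_motion([
  [0.0065, 0, -0.001, 0, -0.008, 0],
  [0.013, 0, -0.002, 0, -0.0159, 0],
  [0.0195, 0, -0.0028, 0, -0.0239, 0],
  [0.026, 0, -0.0035, 0, -0.0318, 0],
])

```text
time: 20.18
position: [567.6, -33.6, 158.6]
tcp_rot: [3.141, -0.296, 1.194]
ft_force: [-2.5, -4.3, -0.9]
finger_gap: 0.004
grasp_force: 2.4
```

```bash
python3 st.py
```

```text
jig [ 39.7 -88.9 155.6] F jig -0.72 -4.91 -0.95 M [-1.22  0.49 -0.02]
```

To row units: 26.2 mm / 400 = 0.0655, 23.6 mm / 400 = 0.059, -0.25 rad / 3.1416 = -0.0796.

Emit:
hand_motion([
  [0.0065, 0, -0.001, 0, -0.008, 0],
  [0.013, 0, -0.002, 0, -0.0159, 0],
  [0.0195, 0, -0.0028, 0, -0.0239, 0],
  [0.026, 0, -0.0035, 0, -0.0318, 0],
  [0.0325, 0, -0.0038, 0, -0.0398, 0],
  [0.0393, 0, -0.004, 0, -0.0477, 0],
  [0.0458, 0, -0.0043, 0, -0.0557, 0],
  [0.0525, 0, -0.0043, 0, -0.0637, 0],
  [0.059, 0, -0.004, 0, -0.0716, 0],
  [0.0655, 0, -0.0035, 0, -0.0796, 0],
])

```text
time: 21.42
position: [577.2, -9.7, 167.8]
tcp_rot: [3.141, -0.048, 1.194]
ft_force: [0.0, -2.5, 0.1]
finger_gap: 0.003
grasp_force: 1.3
```

```bash
python3 st.py
```

```text
jig [ 39.6 -63.1 164.8] F jig 0.93 -2.31 0.1 M [-0.6   0.06  0.  ]
```

To row units: 10.4 mm / 400 = 0.026, 7.8 mm / 400 = 0.0195, -0.1 rad / 3.1416 = -0.0318.

Emit:
hand_motion([
  [0.0065, 0, -0.001, 0, -0.008, 0],
  [0.013, 0, -0.002, 0, -0.0159, 0],
  [0.0195, 0, -0.0028, 0, -0.0239, 0],
  [0.026, 0, -0.0035, 0, -0.0318, 0],
])

```text
time: 21.92
position: [580.8, 0.1, 169.5]
tcp_rot: [3.141, 0.052, 1.194]
ft_force: [-0.2, -1.9, 0.6]
finger_gap: 0.002
grasp_force: 0.5
```

```bash
python3 st.py
```

```text
jig [ 39.3 -52.6 166.5] F jig 0.47 -1.83 0.58 M [-0.21 -0.06  0.02]
```

To row units: 10.4 mm / 400 = 0.026, 7.8 mm / 400 = 0.0195, -0.1 rad / 3.1416 = -0.0318.

Emit:
hand_motion([
  [0.0065, 0, -0.001, 0, -0.008, 0],
  [0.013, 0, -0.002, 0, -0.0159, 0],
  [0.0195, 0, -0.0028, 0, -0.0239, 0],
  [0.026, 0, -0.0035, 0, -0.0318, 0],
  [0.026, 0, -0.0035, 0, -0.0318, 0],
])

```text
time: 22.55
position: [584.7, 10.4, 170.0]
tcp_rot: [3.142, 0.151, 1.196]
ft_force: [0.1, -0.2, -0.3]
finger_gap: -0.002
grasp_force: 0.0
```

```bash
python3 st.py; python3 - <<'E'
from h import *
q=np.load('jig.npy');save('scene','s6');save('wrist','w6')
p=proj('s6',W(q,(40,-20,100))).astype(int)
a=cv2.imread('pics/s6.png')[p[1]-60:p[1]+60,p[0]-60:p[0]+60];b=cv2.imread('pics/w6.png')
cv2.imwrite('pics/c6.png',np.hstack([cv2.resize(a,(400,400),interpolation=cv2.INTER_CUBIC),cv2.resize(b,(400,400))]))
E
```

```text
jig [ 39.1 -41.6 167. ] F jig 0.22 -0.18 -0.31 M [ 0.12  0.   -0.  ]
```

View pics/c6.png

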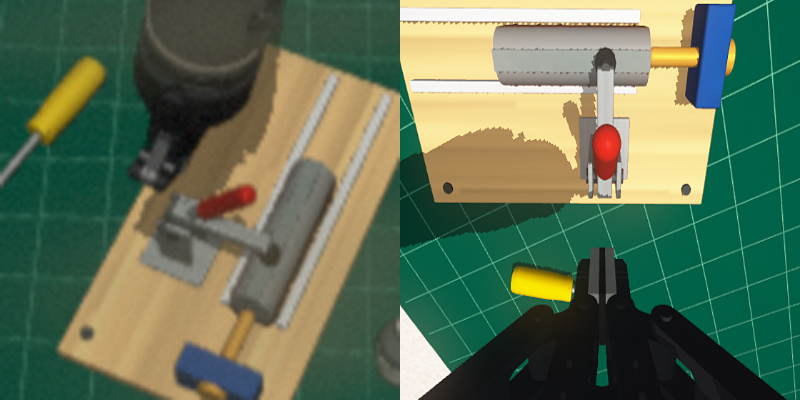

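The clamp has snapped over: the pad sits on the roof at wrist (605,60), the handle lies over at (605,150), and the wagon front at (650,55) is still on the screw. I retreat from the handle.

To row units: -95 mm / 400 = -0.2375, -85 mm / 400 = -0.2125.

Emit:
hand_motion([
  [-0.0125, 0, 0, 0, 0, 0],
  [-0.0375, 0, -0.0075, 0, 0, 0],
  [-0.0625, 0, -0.0375, 0, 0, 0],
  [-0.0875, 0, -0.0875, 0, 0, 0],
  [-0.1125, 0, -0.15, 0, 0, 0],
  [-0.125, 0, -0.2125, 0, 0, 0],
  [-0.125, 0, -0.2375, 0, 0, 0],
  [-0.125, 0, -0.2375, 0, 0, 0],
  [-0.125, 0, -0.2375, 0, 0, 0],
])

```text
time: 23.78
position: [570.9, -23.3, 270.8]
tcp_rot: [-3.14, 0.152, 1.194]
ft_force: [-0.8, 0.0, -0.5]
finger_gap: 0.001
grasp_force: 0.0
```

```bash
python3 st.py; python3 - <<'E'
from h import *
q=np.load('jig.npy')
save('wrist','w7');save('scene','s7')
a=cv2.imread('pics/s7.png')[210:350,220:360]
cv2.imwrite('pics/c7.png',np.hstack([cv2.resize(a,(400,400),interpolation=cv2.INTER_CUBIC),cv2.resize(cv2.imread('pics/w7.png'),(400,400))]))
E
```

```text
jig [ 38.9 -78.1 267.8] F jig -0.79 -0.3 -0.51 M [ 0.15 -0.09 -0.03]
```

View pics/c7.png

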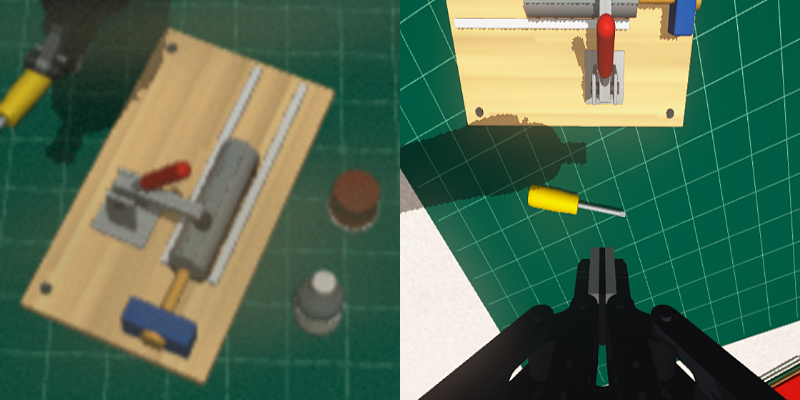

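The clamp is shut with its pad at scene crop (205,215), the wagon front is on the screw at (193,275), the bystanders have not moved, and the gripper is clear. I hand in.

```bash
python3 -c "
from rig import r
print(r.close_job())"
```

```text
the job is handed in; nothing more can be done
None
```

The wagon is home against the brass screw (about 6 N when I stopped pushing), the clamp has snapped shut with its pad on the roof, the bottle, jar and screwdriver were left alone, and the job was handed in at about 24 s with the gripper clear; no verdict came back.

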